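# Lock the support post with its U-bolt

### The arm

A 7-joint arm with a two-finger parallel gripper is mounted at the origin on the work surface; the furniture and walls round the work are solid. World frame = base frame: x ahead of the robot, y to its left, z up, the work surface at z = 0. Lengths are in m, angles in degrees, forces in N, time in s.
With the tool pointing down it reaches from about 0.4 to 0.875 m from the base axis. Payload 6.5 kg.
Tool frame: the origin (TCP) lies midway between the tips of the shut fingers; the grasp point (between the pads) lies 19 mm behind it; z points along the fingers, y is the line along which they close (so a half turn about z gives the same grasp; the last joint's range is limited). The gripper opens to 88 mm and grips with 3 to 60 N. Pads are 18 mm wide; open, the fingers measure 123 mm over their backs; the gripper's body (75 mm by 187 mm) begins 45 mm behind the grasp point.
Start: joints at [-77.59, 30.733, -0.252, 88.115, 0.149, 61.152, -4.079], TCP at [0.181, 0.624, 0.239] pointing down, gripper open.
Joint ranges: [-154.64, 154.64], [-21.42, 123.67], [-72.66, 72.17], [13.99, 137.28], [-74.86, 254.86], [10.95, 109.41], [-158.01, 158.01]. Speed limits (degrees/s): [136.94, 136.94, 180, 180, 180, 180, 180].

### API

Orientations are given as [roll, pitch, yaw] about the fixed x, y, z axes, in that order (R = Rz(yaw) Ry(pitch) Rx(roll)).
In Python, from rig import readout, imaging, bot gives the robot as it stands.
- The arm moves only by the tool servo_tool, never from a script. Its argument "plan" is a list that holds one entry, the list of rows, each a list of 5 numbers: the opening, from 0 (shut) to 1 (fully open), then the shift along the world's x, y, z in mm, then the turn about the world's z in degrees. A call has 1 to 8 rows; each row shifts and turns the commanded pose from where the row before left it; what a row does not reach is not made up. A row lasts 1/10 s, in which the tool goes at most 50 mm and 8.59 degrees, less where a joint would pass 70% of its speed; a pose out of reach is approached as far as the arm can. A call with a gripper value outside its range is refused whole. The fingers move at their own pace and stop on an object; the grip force is fixed at half the most. Time passes only in rows, so rows that do not move let the fingers close. It gives the time, the measured TCP pose, the force, the opening and the grip force at its end, in the units of the state.
- readout.read_state(): the state, without advancing time (a new reading comes with each control period).
- imaging.snapshot(name): name is "scene" or "top" or "wrist"; returns a dict with "img" (420x560x3 uint8, red, green, blue), "fx", "fy", "cx", "cy" (pixels), "position" and "orientation" of the camera in the world. Camera axes: x right, y up, looking along -z (the intrinsics and any distortion apply to the point x, -y, -z); pixel columns grow to the right and rows downward; lengths in m; the calibration is good to about 2 mm. A picture is of the moment at which its call begins. There is no depth.
- bot.hand_in(): hands the job in; it is judged then, once.
Trained networks look in a picture, given as the dict that the camera call returned (one of the last four; its "shot" number tells which), for a name from the list of things; names that differ only in an ending like _2 or _b are one class to them, and where a whole thing is asked for, a point or a joint stands for the part that bears it (a point fixed in the world has none). Each returns a list of dicts, best first, with "confidence" (0 to 1); they miss things now and then, are a little off and sometimes report something else, mostly with a low value. They report only what shows in the picture. A call takes as long as a camera call.
- imaging.masks_of(query, picture): "region" (420x560 bool, what is visible of it) and "uv" ([column, row] in pixels, amid what is visible of it).
- imaging.spot_point(query, picture): "uv" ([column, row] in pixels: a listed point, or the origin of a listed thing).
The state is a dict: "clock": time; "qpos": joint angles; "dq": joint speeds; "tau": joint torques, N m; "tool_pos": TCP position; "ee_rot": TCP orientation; "force": force on the tool from outside, world axes, zero at the start; "moment": the same for the moment, N m; "gripper_width": finger opening in m; "finger_force": force on a finger pad.
Only numpy, scipy, OpenCV 4.12 (cv2) and the standard library are available. Lean on these libraries where they do the work, as an engineer would, in place of code of your own. Each camera call takes 0.05 s, during which the arm holds its last target. There are 200 camera calls.

### The job

Set up the little instrument support on the bench: first slide the cork-topped post along its slot all the way up against the blue bracket, and only then push the steel U-bolt along the board so that its two legs pass either side of the post and go through both holes of the bracket, until its bow rests against the post. Leave the U-bolt lying flat and the other things on the bench where they are.

Things in the scene. Friction and masses are not known exactly. Their poses are not given: they have to be found in the camera images.
- stand: Stand fixed to the bench: pale beech board, x -195 to 100 mm, 154 mm wide, top 20 mm above the bench, a blue steel bracket upright at its +x end. Origin on the bench plane, on the middle line. +x runs along the board to the bracket: post and U-bolt are pushed that way; +y is left of it, z up.
- bracket (a point): Middle of the bracket plate's face at bench height, stand x = 105 mm. Plate 100 mm wide, 60 mm high, 10 mm thick (back at x = 115 mm), a 4 mm rubber pad in the middle of its face; foot and gussets behind it reach x = 155 mm.
- fence_mouth (a point): Point on the middle line, on the board's top, between the outer ends of two dark wooden fences (10 mm wide, 8 mm high above the board) that guide the U-bolt. There, at stand x = -55 mm, they are about 130 mm apart inside; they narrow to 77 mm at x = 0 and run straight to x = 88 mm, leading a slightly crooked U-bolt straight.
- post (a joint): Travel of the post in its slot along the stand's +x, in m: 0 farthest from the bracket, 0.060 fully home against its rubber pad. Starts between 0 and 0.022. The post's axis is at stand x = 21 mm + travel, y = 0. It cannot tip, slides with about 3 N and stays where it is left.
- post_top (a point): Centre of the top of the post: an upright steel cylinder 40 mm in diameter with a cork top, standing 52 mm above the board (top 72 mm above the bench).
- u_bolt: Loose square-bend U-bolt of 12 mm round steel bar, 0.15 to 0.31 kg, lying flat on the board, legs towards the post. Origin: middle of the bow (cross bar, straight for 38 mm), on its centre line, at the bar's underside; +x runs along the legs to their tips, 95 mm away. 70 mm wide outside, 46 mm between the legs. Fully home, the origin is at stand x = 55 mm, the tips at 150 mm.
- tip_left (a point): End of the U-bolt's leg on its +y side (6 mm above the bar's underside).
- tip_right (a point): End of the U-bolt's leg on its -y side.
- hole_left (a point): Centre of the mouth of the bracket's round hole on the stand's +y side, in the plate's face: 19 mm wide, with a 2 mm chamfer, axis along the stand's x, 29 mm off the middle line, 26.5 mm above the bench (6.5 mm above the board). The U-bolt's legs, lying on the board, are at its height.
- hole_right (a point): The same for the hole on the stand's -y side.
- cup: Bystander: cream coffee cup, 75 mm high, origin at the centre of its underside.
- spool_clamp_3: Bystander: standing spool clamp, two beech discs of 34 mm on a rod with a brass wing nut, 92 mm high, origin at the centre of its underside.

How it is judged:
By the outcome, as a careful person would: the job done as asked, in the order asked, and still so for the second after the job is handed in, with the robot touching nothing.
It also fails if it takes over 48 s, if anything falls off the work surface, if the arm or the gripper's body presses on something with over 40 N, if the wrist force passes 120 N, or if a joint passes its speed limit or range.

## Working session

There is one attempt and no reset: what is moved stays moved. The work goes in short steps, Python scripts to look and compute and a tool call to move; the robot and the scene stay as the last step left them, time stands still between calls to the robot, and variables do not carry over. Pictures are saved under pics/ and viewed, at most 10 in all, crops included, and the job is handed in when it is done.

Besides the shell and the picture viewer there is one more tool, called after "Call:" by a JSON object that holds its "fn" and its "kwargs", one argument or row to a line. servo_tool: Moves the arm, as the interface text tells. Its arguments: {"type":"object","properties":{"plan":{"type":"array"}},"required":["plan"]}

```bash
mkdir -p pics; ls; cat > h.py <<'E'
import numpy as np, cv2
from rig import readout, imaging, bot
from scipy.spatial.transform import Rotation as R
def rot(o):
    o=np.array(o,float)
    if o.shape==(3,3): return o
    return R.from_quat(o).as_matrix() if o.size==4 else R.from_euler('xyz',o,degrees=True).as_matrix()
def ray(p,uv):
    d=np.array([(uv[0]-p['cx'])/p['fx'],-(uv[1]-p['cy'])/p['fy'],-1.])
    return np.array(p['position']),rot(p['orientation'])@d
def onz(p,uv,z):
    o,d=ray(p,uv); return o+d*(z-o[2])/d[2]
def proj(p,X):
    c=rot(p['orientation']).T@(np.array(X)-p['position']); return [p['cx']+p['fx']*c[0]/-c[2],p['cy']-p['fy']*c[1]/-c[2]]
def tri(rs):
    A=0;b=0
    for o,d in rs:
        d=d/np.linalg.norm(d);M=np.eye(3)-np.outer(d,d);A=A+M;b=b+M@o
    return np.linalg.solve(A,b)
def save(p,n): cv2.imwrite('pics/'+n+'.png',p['img'][:,:,::-1])
E
cat > a.py <<'E'
from h import *
print(readout.read_state())
names=['stand','bracket','fence_mouth','post_top','u_bolt','tip_left','tip_right','hole_left','hole_right','cup','spool_clamp_3']
P={n:imaging.snapshot(n) for n in ['scene','top','wrist']}
for n,p in P.items():
    print(n,{k:(v if k!='img' else 0) for k,v in p.items()}); save(p,n+'0')
for q in names:
    rs=[]
    for n in P:
        r=imaging.spot_point(q,P[n])
        for k in r[:2]: print(q,n,np.round(k['uv'],1),round(k['confidence'],2))
        if r and r[0]['confidence']>.5: rs.append(ray(P[n],r[0]['uv']))
    if len(rs)>1: print('   ->',np.round(tri(rs),4))
E
python3 a.py; python3 -c "
import cv2,numpy as np
a=[cv2.imread('pics/%s0.png'%n) for n in ['scene','top']]
"
```

```text
pics
{'clock': 0.0, 'qpos': array([-77.58880179,  30.77766242,  -0.25442907,  88.16714576,
         0.14829173,  61.1499285 ,  -4.08022772]), 'dq': array([-0.03948862, -0.02579313,  0.06044086,  0.07953316,  0.08090574,
        0.0235734 , -0.0273204 ]), 'tau': array([ 1.53771061e-04, -5.70992553e+01,  9.90423784e-01, -2.51597965e+01,
       -5.63373591e-02,  1.79587409e-02,  1.27457424e-04]), 'tool_pos': array([0.18123871, 0.6236228 , 0.23786134]), 'ee_rot': array([-1.79905803e+02,  6.29378471e-03,  1.63798943e+02]), 'force': array([-0.30421483, -0.63072382,  0.81487522]), 'moment': array([-0.08650682,  0.03563169, -0.01163283]), 'finger_force': 0.0, 'gripper_width': 0.08870875138509932}
scene {'img': 0, 'fx': 429.65027330434646, 'fy': 429.65027330434646, 'cx': 277.89513813543044, 'cy': 202.14090151000266, 'position': array([-0.09492757, -0.52907322,  0.47871229]), 'orientation': array([ 60.91921712,   0.32416863, -52.34883186]), 'shot': 1}
top {'img': 0, 'fx': 510.0310184993161, 'fy': 510.0310184993161, 'cx': 278.12104526406523, 'cy': 212.5935605704727, 'position': array([ 0.427687
[... 877 characters left out ...]
 245.9] 0.28
u_bolt top [393.6 223.4] 0.94
u_bolt top [264.  233.9] 0.3
   -> [ 0.4884 -0.2917  0.0275]
tip_left scene [321.4 249.5] 0.67
tip_right scene [336.6 236.9] 0.7
tip_right scene [373.5 259.9] 0.55
tip_right top [347.3 210.2] 0.94
   -> [ 0.5134 -0.1984  0.0221]
hole_left scene [247.9 226.7] 0.97
hole_left scene [257.3 229.3] 0.25
hole_left top [265.1 242.3] 0.91
   -> [ 0.445  -0.0332  0.0164]
hole_right scene [266.2 211. ] 0.86
hole_right top [266.2 215.1] 0.75
   -> [ 0.5001 -0.035   0.0278]
cup scene [200.2 178. ] 0.76
cup top [145.3 185.3] 0.57
   -> [0.5544 0.2173 0.0095]
spool_clamp_3 scene [238.8 190.4] 0.8
spool_clamp_3 top [193.4 180.9] 0.91
   -> [ 0.5728  0.1152 -0.0013]
```

View pics/scene0.png

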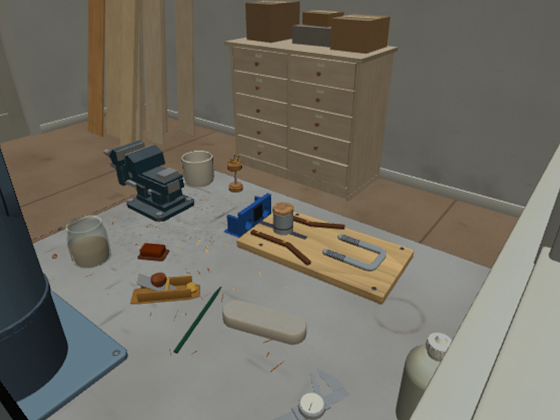

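View pics/top0.png

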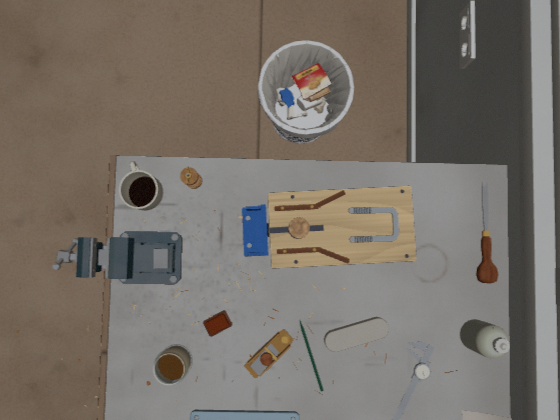

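The board runs along world +y, with the bracket at its left end in the top view (about 255,230). The post is at (298,228), the U-bolt bow at (396,224) and its tips at about (350,211) and (350,239). Next I'll measure the board's direction and the U-bolt from masks.

```bash
cat > b.py <<'E'
from h import *
p=imaging.snapshot('top')
hsv=cv2.cvtColor(p['img'],cv2.COLOR_RGB2HSV)
m=cv2.inRange(hsv,(12,50,120),(32,255,255)); m[:,:255]=0;m[:,430:]=0;m[:170]=0;m[290:]=0
m=cv2.morphologyEx(m,cv2.MORPH_OPEN,np.ones((3,3)))
c=max(cv2.findContours(m,0,2)[0],key=cv2.contourArea)
w=np.array([onz(p,q,.02)[:2] for q in c[:,0].astype(float)],np.float32)
r=cv2.minAreaRect(w*1000); print('board',r,np.round(cv2.boxPoints(r),1).tolist())
for q,z in [('u_bolt',.032),('post',.072),('bracket',.06)]:
  for k in imaging.masks_of(q,p)[:2]:
    c=np.argwhere(k['region'])[:,::-1].astype(float)
    w=np.array([onz(p,a,z)[:2] for a in c],np.float32)*1000
    r=cv2.minAreaRect(w); print(q,round(k['confidence'],2),np.round(k['uv']),np.round(onz(p,k['uv'],z),4),r,'mean',w.mean(0),c.min(0),c.max(0))
for q,z in [('post_top',.072),('u_bolt',.02),('tip_left',.026),('tip_right',.026),('hole_left',.0265),('hole_right',.0265)]:
  print(q,[(np.round(k['uv'],1).tolist(),round(k['confidence'],2),np.round(onz(p,k['uv'],z),4).tolist()) for k in imaging.spot_point(q,p)[:2]])
E
python3 b.py
```

```text
board ((480.6551818847656, -187.4886016845703), (153.25274658203125, 293.854248046875), 4.220005512237549) [[393.3999938964844, -46.599998474121094], [415.0, -339.70001220703125], [567.9000244140625, -328.3999938964844], [546.2999877929688, -35.29999923706055]]
u_bolt 0.88 [379. 213.] [ 0.5089 -0.2618  0.032 ] ((486.3459167480469, -250.8667449951172), (68.47931671142578, 98.91326904296875), 1.3144960403442383) mean [ 486.79614 -257.45883] [349. 207.] [398. 241.]
post 0.72 [295. 229.] [ 0.4713 -0.0903  0.072 ] ((473.5044860839844, -97.06082153320312), (35.388492584228516, 39.61500549316406), 46.12785720825195) mean [473.3154  -97.16151] [288. 218.] [308. 238.]
post 0.64 [327. 226.] [ 0.4789 -0.1527  0.072 ] ((477.4305419921875, -155.99497985839844), (149.3686065673828, 334.11077880859375), 3.580914258956909) mean [ 476.40005 -158.03394] [242. 186.] [416. 267.]
bracket 0.89 [328. 229.] [ 0.4729 -0.1568  0.06  ] ((476.8275146484375, -156.52642822265625), (151.933837890625, 337.8064270019531), 4.0860419273376465) mean [ 476.4872  -159.41167] [241. 185.] [415. 267.]
post_top [([299.6, 231.7], 0.77, [0.4659, -0.0998, 0.072])]
u_bolt [([391.5, 223.2], 0.65, [0.4894, -0.2897, 0.02]), ([298.9, 227.8], 0.18, [0.4758, -0.1012, 0.02])]
tip_left [([351.5, 238.0], 0.95, [0.4573, -0.2074, 0.026])]
tip_right [([346.9, 213.5], 0.72, [0.5067, -0.1975, 0.026])]
hole_left [([264.2, 245.6], 0.95, [0.4382, -0.0318, 0.0265])]
hole_right [([261.1, 213.7], 0.92, [0.5023, -0.024, 0.0265]), ([317.7, 230.7], 0.45, [0.4705, -0.1389, 0.0265])]
```

Call:
{"fn": "servo_tool", "kwargs": {
  "plan": [
    [[0,45,-45,5,-8],[0,45,-45,0,-8],[0,45,-45,0,-8],[0,45,-45,0,-8],[0,40,-45,0,-8],[0,35,-45,0,-8],[0,25,-45,0,-8],[0,10,-45,0,-8]]
  ]
}}

```text
clock: 3.1
tool_pos: [0.4232, 0.3152, 0.243]
ee_rot: [179.9, -0.0, 99.4]
force: [0.4, -0.3, 0.3]
gripper_width: 0.0264
finger_force: 0.0
```

Call:
{"fn": "servo_tool", "kwargs": {
  "plan": [
    [[0,0,-45,0,-3],[0,0,-45,0,0],[0,5,-45,0,0],[0,5,-45,0,0],[0,5,-45,0,0],[0,5,-45,0,0],[0,5,-45,0,0],[0,0,0,0,0]]
  ]
}}

```text
clock: 3.9
tool_pos: [0.4461, -0.0036, 0.2432]
ee_rot: [179.9, 0.1, 96.3]
force: [-0.4, -0.5, 0.5]
gripper_width: 0.0003
finger_force: 0.0
```

Call:
{"fn": "servo_tool", "kwargs": {
  "plan": [
    [[0,8,-35,0,-2.1],[0,8,-35,0,0],[0,8,-35,0,0],[0,7,-32,0,0],[0,0,0,0,0]]
  ]
}}

```text
clock: 4.4
tool_pos: [0.4774, -0.1387, 0.2431]
ee_rot: [179.9, 0.1, 94.4]
force: [0.7, 0.6, -0.2]
gripper_width: 0.0005
finger_force: 0.0
```

```bash
cat > c.py <<'E'
from h import *
import sys
s=readout.read_state(); print(s['clock'],s['tool_pos'],s['ee_rot'])
p=imaging.snapshot('wrist'); save(p,sys.argv[1])
print(p['position'],p['orientation'])
for q,z in [('post_top',.072),('u_bolt',.02),('tip_left',.026),('tip_right',.026),('hole_left',.0265),('hole_right',.0265),('fence_mouth',.02)]:
  print(q,[(np.round(k['uv'],1).tolist(),round(k['confidence'],2),np.round(onz(p,k['uv'],z),4).tolist()) for k in imaging.spot_point(q,p)[:2]])
E
python3 c.py w1
```

```text
4.4 [ 0.47737532 -0.13868581  0.24307764] [1.79932523e+02 1.46793465e-01 9.43750031e+01]
[ 0.47127234 -0.07107114  0.38905214] [-15.29864559  -0.12296142   4.35860885]
post_top [([281.7, 143.6], 0.91, [0.4745, -0.0971, 0.072])]
u_bolt []
tip_left [([256.7, 238.9], 0.64, [0.4565, -0.2009, 0.026])]
tip_right [([308.6, 241.1], 0.62, [0.5108, -0.1992, 0.026])]
hole_left [([249.3, 75.7], 0.78, [0.4402, -0.041, 0.0265])]
hole_right [([313.2, 73.9], 0.87, [0.4993, -0.035, 0.0265])]
fence_mouth [([278.7, 232.1], 0.96, [0.479, -0.1937, 0.02])]
```

View pics/w1.png

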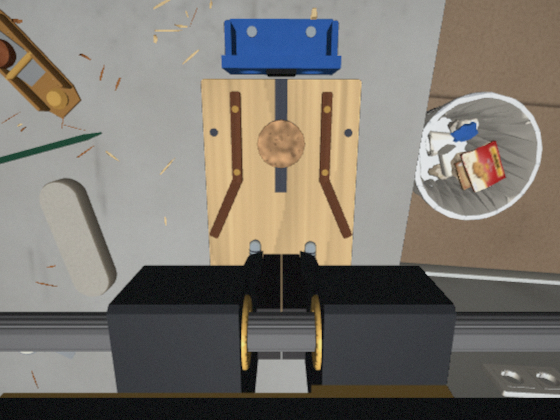

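Call:
{"fn": "servo_tool", "kwargs": {
  "plan": [
    [[0,0,0,-45,0],[0,0,0,-45,0],[0,0,0,-45,0],[0,0,0,-45,0],[0,0,0,-18,0],[0,0,0,0,0]]
  ]
}}

```text
clock: 5.4
tool_pos: [0.475, -0.1338, 0.0424]
ee_rot: [-179.7, -0.1, 94.7]
force: [-0.3, -0.5, 0.1]
gripper_width: 0.0002
finger_force: 0.0
```

Call:
{"fn": "servo_tool", "kwargs": {
  "plan": [
    [[0,-0.5,7,0,0],[0,-0.5,7,0,0],[0,-0.5,7,0,0],[0,-0.5,7,0,0],[0,-0.5,6,0,0],[0,-0.5,6,0,0],[0,0,0,0,0]]
  ]
}}

```text
clock: 6.1
tool_pos: [0.4743, -0.0932, 0.0449]
ee_rot: [180.0, -0.0, 94.8]
force: [-0.6, -0.3, -0.3]
gripper_width: 0.0001
finger_force: 0.0
```

Call:
{"fn": "servo_tool", "kwargs": {
  "plan": [
    [[0,-0.2,2,0,0],[0,-0.2,2,0,0],[0,0,0,0,0]]
  ]
}}

```text
clock: 6.4
tool_pos: [0.4738, -0.0907, 0.0447]
ee_rot: [180.0, 0.0, 94.7]
force: [1.4, -1.2, 1.3]
gripper_width: 0.0007
finger_force: 0.9
```

Call:
{"fn": "servo_tool", "kwargs": {
  "plan": [
    [[0,-0.1,2,0,0],[0,-0.1,2,0,0],[0,0,0,0,0]]
  ]
}}

```text
clock: 6.7
tool_pos: [0.4737, -0.089, 0.0448]
ee_rot: [179.9, 0.2, 94.6]
force: [2.0, -8.6, -0.1]
gripper_width: 0.0002
finger_force: 4.5
```

```bash
python3 c.py w2
```

```text
6.7 [ 0.47371144 -0.08902278  0.04477718] [179.9193478    0.19022438  94.58881496]
[ 0.46731274 -0.02135804  0.19069701] [-15.34355557  -0.13700816   4.56543778]
post_top [([283.5, 228.3], 0.83, [0.4715, -0.0594, 0.072])]
u_bolt []
tip_left []
tip_right []
hole_left [([215.2, 145.5], 0.75, [0.4399, -0.0381, 0.0265])]
hole_right [([345.7, 147.8], 0.93, [0.4975, -0.0345, 0.0265]), ([217.3, 146.3], 0.22, [0.4408, -0.0384, 0.0265])]
fence_mouth [([282.3, 230.7], 0.27, [0.4728, -0.0773, 0.02])]
```

View pics/w2.png

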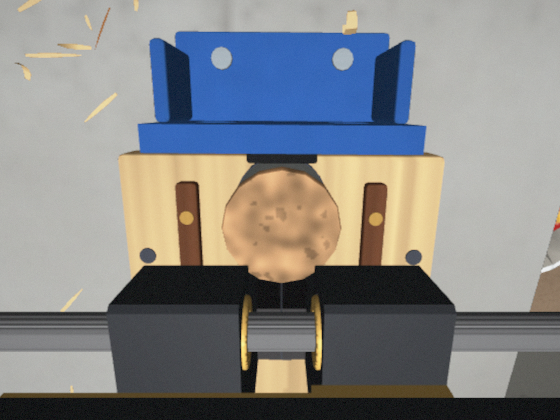

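The post (283,228) now sits against the pad (283,158), and the push force has risen to 8.6 N. I'll press a little further to make sure it's home.

Call:
{"fn": "servo_tool", "kwargs": {
  "plan": [
    [[0,0,2,0,0],[0,0,2,0,0],[0,0,0,0,0]]
  ]
}}

```text
clock: 7.4
tool_pos: [0.4737, -0.0888, 0.0449]
ee_rot: [179.9, 0.5, 94.4]
force: [1.1, -18.0, -3.1]
gripper_width: 0.0006
finger_force: 9.5
```

Call:
{"fn": "servo_tool", "kwargs": {
  "plan": [
    [[0,0.5,-12,0,0],[0,0,-5,45,0],[0,2,-30,45,0],[0,3,-45,0,0],[0,4,-45,0,0],[0,4,-45,0,0],[0,3,-40,0,0],[0,1,-20,0,0]]
  ]
}}

```text
clock: 8.2
tool_pos: [0.4895, -0.3254, 0.131]
ee_rot: [-179.9, -0.0, 94.5]
force: [0.4, -0.5, -0.2]
gripper_width: 0.0006
finger_force: 0.0
```

Call:
{"fn": "servo_tool", "kwargs": {
  "plan": [
    [[0,0,0,0,0],[0,0,0,0,0]]
  ]
}}

```text
clock: 8.4
tool_pos: [0.4902, -0.3209, 0.1305]
ee_rot: [-179.9, -0.1, 94.7]
force: [1.0, 0.7, -1.1]
gripper_width: 0.0005
finger_force: 0.0
```

```bash
python3 c.py w3; python3 b.py
```

```text
8.4 [ 0.49018987 -0.32088751  0.13049016] [-1.79930768e+02 -1.46942362e-01  9.47090102e+01]
[ 0.4840967  -0.25403971  0.27680327] [-1.50048122e+01  1.37322483e-02  4.68920292e+00]
post_top []
u_bolt [([280.1, 177.1], 0.7, [0.4869, -0.2972, 0.02])]
tip_left [([243.4, 23.2], 0.89, [0.4563, -0.2018, 0.026])]
tip_right [([335.7, 26.5], 0.72, [0.5137, -0.1989, 0.026])]
hole_left []
hole_right []
fence_mouth [([280.3, 15.2], 0.65, [0.4787, -0.194, 0.02])]
board ((480.63702392578125, -187.24258422851562), (153.25274658203125, 294.3226318359375), 4.220005512237549) [[393.3999938964844, -46.099998474121094], [415.0, -339.6000061035156], [567.9000244140625, -328.3999938964844], [546.2000122070312, -34.79999923706055]]
u_bolt 0.87 [378. 237.] [ 0.4599 -0.2591  0.032 ] ((486.34722900390625, -250.87863159179688), (68.4771957397461, 98.88941955566406), 1.3144960403442383) mean [ 486.54617 -258.04773] [349. 207.] [398. 241.]
post 0.73 [277. 230.] [ 0.4681 -0.057   0.072 ] ((471.2405700683594, -60.01631164550781), (40.451454162597656, 38.531890869140625), 1.2579290866851807) mean [471.27814 -60.13985] [269. 218.] [289. 239.]
bracket 0.76 [326. 227.] [ 0.4767 -0.1525  0.06  ] ((476.7322998046875, -156.43772888183594), (151.3511962890625, 338.0359191894531), 4.1752095222473145) mean [ 476.7048  -159.05983] [241. 186.] [416. 268.]
post_top [([279.9, 226.1], 0.93, [0.4759, -0.0616, 0.072])]
u_bolt [([393.2, 223.5], 0.87, [0.4889, -0.2931, 0.02])]
tip_left [([347.8, 237.0], 0.82, [0.4592, -0.1999, 0.026]), ([191.4, 179.6], 0.64, [0.5683, 0.1187, 0.026])]
tip_right [([347.8, 210.4], 0.71, [0.513, -0.1993, 0.026])]
hole_left [([264.6, 244.8], 0.68, [0.4398, -0.0325, 0.0265])]
hole_right [([264.7, 214.7], 0.74, [0.5004, -0.0313, 0.0265])]
```

View pics/w3.png

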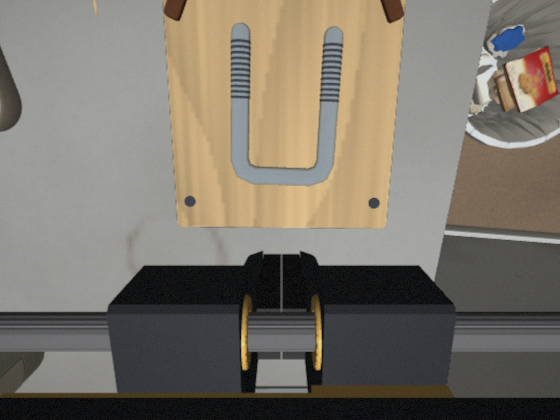

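The U-bolt lies clear ahead: bow at (282,177), tips at (241,28) and (334,32), leaning about 3° right. The fingers are behind the bow, so I'll lower there.

Call:
{"fn": "servo_tool", "kwargs": {
  "plan": [
    [[0,0,-5,-45,0],[0,0,0,-45,0],[0,0,0,-11,0],[0,0,0,0,0],[0,0,0,0,0]]
  ]
}}

```text
clock: 9.8
tool_pos: [0.4914, -0.3283, 0.0317]
ee_rot: [179.9, 0.1, 94.7]
force: [-0.7, -0.1, 0.1]
gripper_width: 0.0004
finger_force: 0.0
```

Call:
{"fn": "servo_tool", "kwargs": {
  "plan": [
    [[0,0,0,-5,0],[0,0,0,-3,0],[0,0,0,0,0],[0,0,0,0,0]]
  ]
}}

```text
clock: 10.2
tool_pos: [0.4909, -0.3275, 0.0226]
ee_rot: [180.0, 0.0, 94.7]
force: [-0.3, 0.0, 0.4]
gripper_width: 0.0005
finger_force: 0.0
```

Call:
{"fn": "servo_tool", "kwargs": {
  "plan": [
    [[0,-0.6,7,0,-0.4],[0,-0.5,7,0,0],[0,-0.5,7,0,0],[0,-0.5,7,0,0],[0,-0.5,7,0,0],[0,-0.5,7,0,0],[0,-0.5,7,0,0],[0,0,0,0,0]]
  ]
}}

```text
clock: 11.0
tool_pos: [0.487, -0.2769, 0.0221]
ee_rot: [-180.0, -0.1, 94.4]
force: [-0.2, -0.3, -0.3]
gripper_width: 0.0003
finger_force: 0.0
```

```bash
cat > d.py <<'E'
from h import *
import sys
s=readout.read_state(); print(s['clock'],s['tool_pos'])
p=imaging.snapshot('top')
O=np.array([477.4,-141.5]);u=np.array([-.0736,.9973]);n=np.array([-.9973,-.0736])
for P,l in [(p,['tip_left','tip_right'])]:
  for q in l:
    for k in imaging.spot_point(q,P)[:1]:
      w=onz(P,k['uv'],.026)[:2]*1000-O; print(q,np.round([w@u,w@n],1),round(k['confidence'],2))
for k in imaging.masks_of('u_bolt',p)[:1]:
    w=np.array([onz(p,a,.032)[:2] for a in np.argwhere(k['region'])[:,::-1].astype(float)],np.float32)*1000-O
    w=np.c_[w@u,w@n].astype(np.float32); r=cv2.minAreaRect(w); print(k['confidence'],r, w.min(0),w.max(0))
p=imaging.snapshot('wrist'); save(p,sys.argv[1])
E
python3 d.py w4
```

```text
11.0 [ 0.4870255  -0.27689156  0.02209356]
tip_left [-24.7  22. ] 0.97
tip_right [-30.  -25.1] 0.81
```

View pics/w4.png

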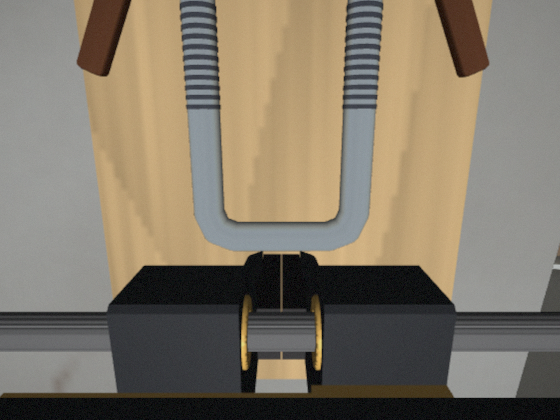

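The U-bolt is now straight and centred against the fingers, with its bow at (283,237), between the fence mouths. I'll keep pushing.

Call:
{"fn": "servo_tool", "kwargs": {
  "plan": [
    [[0,-0.5,7,0,0],[0,-0.5,7,0,0],[0,-0.5,7,0,0],[0,-0.6,7,0,0],[0,-0.5,7,0,0],[0,-0.5,7,0,0],[0,-0.5,7,0,0],[0,-0.6,7,0,0]]
  ]
}}

```text
clock: 12.05
tool_pos: [0.4828, -0.2219, 0.0223]
ee_rot: [180.0, 0.0, 94.3]
force: [0.2, -1.9, 2.1]
gripper_width: 0.0005
finger_force: 1.0
```

Call:
{"fn": "servo_tool", "kwargs": {
  "plan": [
    [[0,-0.5,6,0,0],[0,-0.4,6,0,0],[0,-0.3,6,0,0],[0,0,0,0,0]]
  ]
}}

```text
clock: 12.45
tool_pos: [0.4815, -0.203, 0.0221]
ee_rot: [-180.0, -0.1, 94.4]
force: [0.2, 0.9, -0.5]
gripper_width: 0.0005
finger_force: 0.0
```

```bash
python3 d.py w5
```

```text
12.45 [ 0.48151152 -0.20299199  0.02205506]
tip_left [46.9 24.7] 0.96
tip_right [ 51.3 -28.8] 0.92
0.97 ((8.458866119384766, 0.08538436889648438), (70.26493835449219, 80.57781982421875), 87.0884780883789) [-33.45999  -34.796886] [48.595703 35.250546]
```

View pics/w5.png

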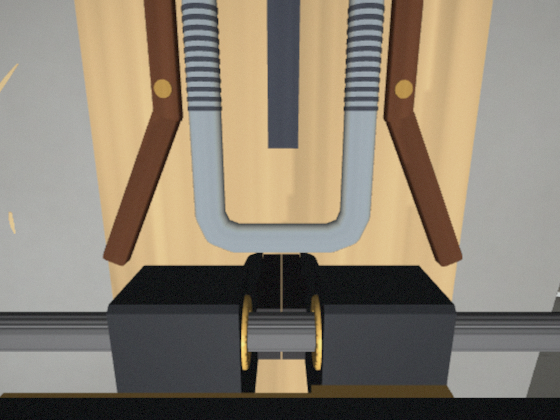

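The U-bolt's inner edges (219 and 347) are centred on the slot (283), between the straight fences. I'll continue to just before the bracket.

Call:
{"fn": "servo_tool", "kwargs": {
  "plan": [
    [[0,-0.5,6,0,0],[0,-0.4,6,0,0],[0,-0.5,6,0,0],[0,-0.4,6,0,0],[0,-0.5,6,0,0],[0,-0.4,6,0,0],[0,-0.4,6,0,0],[0,-0.4,6,0,0]]
  ]
}}

```text
clock: 13.5
tool_pos: [0.4781, -0.1559, 0.0222]
ee_rot: [180.0, 0.0, 94.3]
force: [0.6, -1.8, -0.2]
gripper_width: 0.0003
finger_force: 0.6
```

Call:
{"fn": "servo_tool", "kwargs": {
  "plan": [
    [[0,0,0,0,0]]
  ]
}}

```text
clock: 13.6
tool_pos: [0.4781, -0.1551, 0.0221]
ee_rot: [-180.0, -0.1, 94.4]
force: [-0.6, -0.0, 0.2]
gripper_width: 0.0004
finger_force: 0.0
```

```bash
python3 d.py w6
```

```text
13.6 [ 0.47807761 -0.15509645  0.02211819]
tip_left [97.8 23.1] 0.74
tip_right [ 92.9 -25.9] 0.88
0.82 ((56.74971389770508, -0.63232421875), (72.55400085449219, 78.79537963867188), 89.1166763305664) [ 16.840584 -36.63745 ] [96.63491  35.184727]
```

View pics/w6.png

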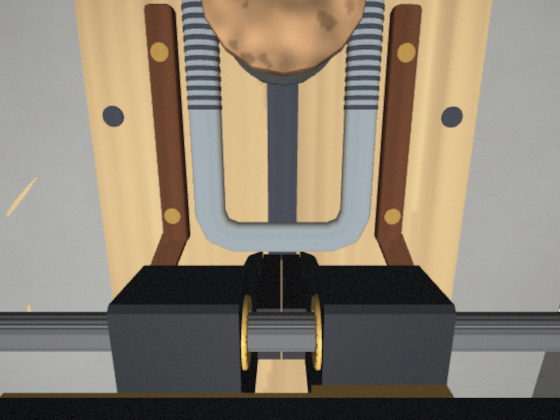

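The legs straddle the post (283,40) symmetrically and the tips are about 8 mm short of the bracket. Next I'll push through the holes, watching the force.

Call:
{"fn": "servo_tool", "kwargs": {
  "plan": [
    [[0,-0.3,4,0,0],[0,-0.3,4,0,0],[0,-0.3,4,0,0],[0,-0.3,4,0,0],[0,-0.3,4,0,0]]
  ]
}}

```text
clock: 14.35
tool_pos: [0.4767, -0.1361, 0.0223]
ee_rot: [180.0, 0.0, 94.3]
force: [0.4, -1.7, 0.7]
gripper_width: 0.0004
finger_force: 0.8
```

Call:
{"fn": "servo_tool", "kwargs": {
  "plan": [
    [[0,-0.3,4,0,0],[0,-0.3,4,0,0],[0,-0.3,4,0,0],[0,0,0,0,0]]
  ]
}}

```text
clock: 14.75
tool_pos: [0.4757, -0.1235, 0.0221]
ee_rot: [-180.0, -0.0, 94.4]
force: [-0.5, -1.1, 0.2]
gripper_width: 0.0004
finger_force: 0.0
```

Call:
{"fn": "servo_tool", "kwargs": {
  "plan": [
    [[0,-0.3,4,0,0],[0,-0.3,4,0,0],[0,-0.3,4,0,0],[0,-0.3,4,0,0],[0,0,2,0,0],[0,0,0,0,0]]
  ]
}}

```text
clock: 15.35
tool_pos: [0.4745, -0.1058, 0.0222]
ee_rot: [-180.0, -0.0, 94.3]
force: [0.2, 0.0, -0.1]
gripper_width: 0.0007
finger_force: 0.0
```

Call:
{"fn": "servo_tool", "kwargs": {
  "plan": [
    [[0,-0.2,2,0,0],[0,-0.1,1,0,0],[0,0,1,0,0],[0,0,0,0,0]]
  ]
}}

```text
clock: 15.75
tool_pos: [0.4742, -0.1023, 0.0222]
ee_rot: [-180.0, -0.0, 94.3]
force: [0.5, -0.2, 0.5]
gripper_width: 0.0003
finger_force: 0.4
```

Call:
{"fn": "servo_tool", "kwargs": {
  "plan": [
    [[0,-0.1,1,0,0],[0,-0.1,1,0,0],[0,0,1,0,0],[0,0,0,0,0]]
  ]
}}

```text
clock: 16.15
tool_pos: [0.4742, -0.1017, 0.0224]
ee_rot: [179.9, 0.2, 94.2]
force: [-0.7, -8.1, -1.6]
gripper_width: 0.0002
finger_force: 3.8
```

Call:
{"fn": "servo_tool", "kwargs": {
  "plan": [
    [[0,0,1,0,0],[0,0,1,0,0],[0,0,0,0,0]]
  ]
}}

```text
clock: 16.45
tool_pos: [0.4742, -0.1015, 0.0224]
ee_rot: [179.9, 0.3, 94.1]
force: [-0.0, -12.1, -1.6]
gripper_width: 0.0003
finger_force: 5.9
```

The bow is home: the force climbs with no further motion. I'll back off slowly and lift.

Call:
{"fn": "servo_tool", "kwargs": {
  "plan": [
    [[0,0.2,-3,0,0],[0,0.5,-7,0,0],[0,0.7,-10,0,0],[0,0,-5,40,0],[0,0,0,45,0],[0,0,-20,45,0],[0,0,0,0,0],[0,0,0,0,0]]
  ]
}}

```text
clock: 17.25
tool_pos: [0.476, -0.1426, 0.153]
ee_rot: [179.9, -0.0, 94.3]
force: [-0.9, 0.7, 0.6]
gripper_width: 0.0005
finger_force: 0.0
```

```bash
python3 d.py w7; python3 -c "
from h import *
a=imaging.snapshot('scene')['img'][180:300,220:420]; p=imaging.snapshot('wrist')
b=cv2.resize(a,(800,480),interpolation=cv2.INTER_CUBIC)[:,:400+0]
c=cv2.resize(p['img'],(400,300)); c=np.vstack([c,np.zeros((180,400,3),np.uint8)])
cv2.imwrite('pics/fin.png',np.hstack([b,c])[:,:,::-1])"
```

```text
17.25 [ 0.47596284 -0.14262647  0.15295593]
tip_left [151.5  26.2] 0.75
tip_right [149.5 -28. ] 0.85
0.8 ((99.73779296875, 0.4297218322753906), (72.2193374633789, 100.8986587524414), 89.27180480957031) [ 49.394726 -35.91167 ] [150.56548  36.55251]
```

View pics/fin.png

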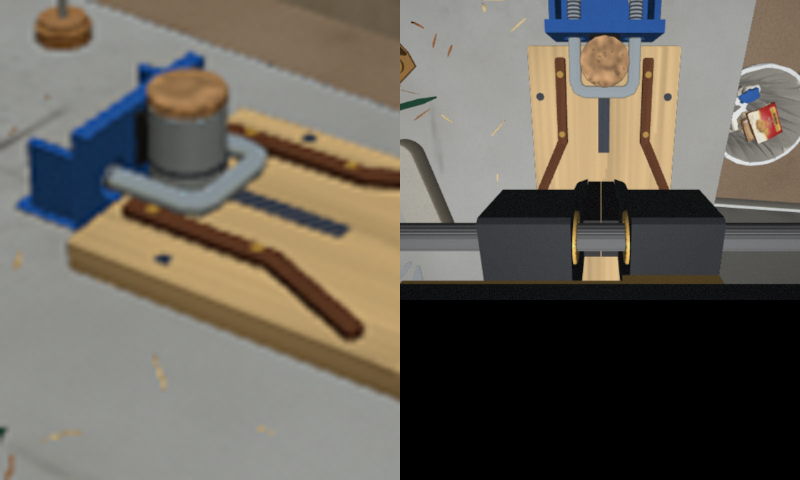

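The pictures show both legs through the bracket (tips at stand x about 150 mm), the bow against the post and the U-bolt flat.

```bash
python3 -c "
from rig import bot; print(bot.hand_in())"
```

```text
the job is handed in; nothing more can be done
None
```

The job is done and handed in at about 17 s of the 48 s allowed: the post was slid home against the bracket first, then the U-bolt was pushed through both holes until its bow rested on the post, lying flat; no other object on the bench was touched.

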